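Put the stripped rover parts back into their stock trays

TASK

The five loose rover parts on the bench (two wheels, two U-shaped brackets and a gearmotor) belong in the three grey stock trays: put each one into the tray whose fixed sample on the ledge shows its kind, whatever its size. Every part must end up wholly inside its tray, flat on the tray's floor and upright as it stands now, not on top of another part, and let go. Leave the camera head standing where it is.

Things in the scene. Friction and masses are not known exactly. Their poses are not given: they have to be found in the camera images.
- wheel_large_center (a point): Larger aluminium rover wheel, a solid disc 50 mm in diameter and 36 mm high, lying on its side face (axle upright), spokes on top, dark slots round the rim; about 0.12 kg. Point: its centre, 18 mm above its underside; z is the axle.
- wheel_small_center (a point): Smaller aluminium rover wheel, a solid disc 38 mm in diameter and 30 mm high, lying on its side face (axle upright); about 0.07 kg. Point: its centre, 15 mm above its underside; z is the axle.
- bracket_tall_center (a point): Taller U-shaped aluminium clevis bracket: base plate 46 (its x) by 34 (its y) by 8 mm, with two upright ears, each 30 mm long (x) and 8 mm thick, outer faces 34 mm apart along y, 18 mm gap between; 52 mm high in all; about 0.11 kg. It can be gripped across the ears' outer faces, along its y. Point: 26 mm above the underside, on its middle; z up.
- bracket_short_center (a point): Shorter bracket of the same form (base 46 by 34 by 8 mm, ears 34 mm apart outside along its y) but 36 mm high in all; about 0.08 kg. Point: 18 mm above the underside, on its middle; z up.
- motor_center (a point): Small gearmotor standing on end: steel can 36 mm in diameter and 50 mm high, black foot, with a thin shaft (6 mm in diameter, 10 mm long) on top, 60 mm in all; about 0.19 kg. Point: on its axis, 30 mm above the underside (the can goes on 20 mm above it); z is the shaft, up.
- tray_wheels: Open shallow grey sheet-steel tray, fixed to the bench, 130 (its x) by 166 (its y) by 22 mm high outside, walls and floor 3 mm thick (inside 124 by 160, floor 3 mm above the bench). Origin: centre of the tray's underside, on the bench; z up. On its far side (+x) a 52 by 62 mm ledge, 4 mm high, carries the fixed sample, 91 mm from the origin along the tray's +x: a small wheel, 34 mm high over the bench.
- tray_brackets: Open shallow grey sheet-steel tray, fixed to the bench, 130 (its x) by 166 (its y) by 22 mm high outside, walls and floor 3 mm thick (inside 124 by 160, floor 3 mm above the bench). Origin: centre of the tray's underside, on the bench; z up. On its far side (+x) a 52 by 62 mm ledge, 4 mm high, carries the fixed sample, 91 mm from the origin along the tray's +x: a short bracket, 40 mm high over the bench.
- tray_motors: Open shallow grey sheet-steel tray, fixed to the bench, 130 (its x) by 166 (its y) by 22 mm high outside, walls and floor 3 mm thick (inside 124 by 160, floor 3 mm above the bench). Origin: centre of the tray's underside, on the bench; z up. On its far side (+x) a 52 by 62 mm ledge, 4 mm high, carries the fixed sample, 91 mm from the origin along the tray's +x: a gearmotor, 64 mm high over the bench.
- camera_head_center (a point): The rover's camera head, loose, to be left alone: black box 36 (its x) by 44 (its y) by 44 mm high with a round lens to its -x, 52 mm long over all, 47 mm high. Point: about its middle, 22 mm above the underside; z up.
Things that resemble listed ones, but are neither listed nor needed, are in the scene too. Leave any blue look-alike of the part that bears bracket_short_center alone.

How it is judged (in metres and radians):
At the end, for the whole second after the job is handed in: Each part in the tray of its kind: centre within 50 mm (tray x) and 70 mm (tray y) of the tray's middle, underside within 8 mm of the tray floor, z axis within 0.2 rad of vertical, at rest; camera head within 25 mm of its start and upright (x of wheel_large_center in the frame of tray_wheels between -0.05 and 0.05 m and y of wheel_large_center in the frame of tray_wheels between -0.07 and 0.07 m and z of wheel_large_center in the frame of tray_wheels between 0.013 and 0.029 m and angle between each of wheel_large_center, wheel_small_center, bracket_tall_center, bracket_short_center, motor_center, camera_head_center's own z axis and vertical below 0.2 rad and linear speed of each of wheel_large, wheel_small, bracket_tall, bracket_short, motor below 0.02 m/s and angular speed of each of wheel_large, wheel_small, bracket_tall, bracket_short, motor below 0.3 rad/s and x of wheel_small_center in the frame of tray_wheels between -0.05 and 0.05 m and y of wheel_small_center in the frame of tray_wheels between -0.07 and 0.07 m and z of wheel_small_center in the frame of tray_wheels between 0.01 and 0.026 m and x of bracket_tall_center in the frame of tray_brackets between -0.05 and 0.05 m and y of bracket_tall_center in the frame of tray_brackets between -0.07 and 0.07 m and z of bracket_tall_center in the frame of tray_brackets between 0.021 and 0.037 m and x of bracket_short_center in the frame of tray_brackets between -0.05 and 0.05 m and y of bracket_short_center in the frame of tray_brackets between -0.07 and 0.07 m and z of bracket_short_center in the frame of tray_brackets between 0.013 and 0.029 m and x of motor_center in the frame of tray_motors between -0.05 and 0.05 m and y of motor_center in the frame of tray_motors between -0.07 and 0.07 m and z of motor_center in the frame of tray_motors between 0.025 and 0.041 m and distance of camera_head_center from where it was at the start of the episode below 0.025 m); the robot touches nothing.
It fails at once if the camera head is pushed more than 25 mm, lifted away or knocked over (distance of camera_head_center from where it was at the start of the episode above 0.025 m or angle between camera_head_center's own z axis and vertical above 0.3 rad).
It also fails if it takes over 144 s, if anything falls off the work surface, if the arm or the gripper's body presses on something with over 40 N, if the wrist force passes 120 N, or if a joint passes its speed limit or range.

ROBOT

A 6-joint arm with a two-finger parallel gripper is mounted at the origin on the work surface. World frame = base frame: x ahead of the robot, y to its left, z up, the work surface at z = 0. Lengths are in mm, angles in degrees, forces in N, time in s.
With the tool pointing down it reaches from about 350 to 850 mm from the base axis. Payload 8.1 kg.
Tool frame: the origin (TCP) lies midway between the tips of the shut fingers; the grasp point (between the pads) lies 19 mm behind it (r.pinch_z is the distance from the TCP to the grasp point, in mm); z points along the fingers, y is the line along which they close (so a half turn about z gives the same grasp; the last joint's range is limited). The gripper opens to 85 mm and grips with 20 to 120 N. Pads are 22 mm wide; open, the fingers measure 114 mm over their backs; the gripper's body (76 mm by 85 mm) begins 54 mm behind the grasp point. The pads swing forward as they close: fully open they stand 13 mm farther back than shut.
Start: joints at [70.795, 7.471, 85.268, -0, 87.261, -4.893], TCP at [148.304, 581.387, 199.092] pointing down, gripper open.
Joint ranges: [-169.43, 169.43], [-51.17, 129.36], [1.28, 143.12], [-76.62, 256.62], [0, 156.53], [-152.29, 152.29]. Speed limits (degrees/s): [136.94, 136.94, 159.86, 180, 180, 180].

INTERFACE

Orientations are given as [roll, pitch, yaw] about the fixed x, y, z axes, in that order (R = Rz(yaw) Ry(pitch) Rx(roll)).
In Python, from bench import sensors, optics, job, r gives the robot as it stands.
- The arm moves only by the tool play_rows, never from a script. Its argument "motion" is a list that holds one entry, the list of rows, each a list of 6 numbers: the shift along the tool's x, y, z in cm, then the turn, a rotation vector about the tool's x, y, z in degrees. In form: [[[x, y, z, ax, ay, az], ...]]. A call has 1 to 5 rows; each row is the pose to reach, as a shift and turn from the pose commanded when the call began, along the tool's axes at that moment; what a row does not reach only later rows make up. A row lasts 1/10 s, in which the tool goes at most 50 mm and 8.59 degrees, less where a joint would pass 70% of its speed; a pose out of reach is approached as far as the arm can. A call with a gripper value outside its range is refused whole. "jaw" is the opening, from 0 (shut) to 1 (fully open), set as the call begins (left out, the last holds). The fingers move at their own pace and stop on an object; "squeeze" is the grip in N (left out, the last holds). Time passes only in rows, so rows that repeat a pose let the fingers close. It gives the time, the measured TCP pose, the force, the opening and the grip force at its end, in the units of the state.
- sensors.sense(): the state, without advancing time (a new reading comes with each control period).
- optics.snapshot(name): name is "side" or "top" or "wrist"; returns a dict with "pixels" (400x640x3 uint8, red, green, blue), "mtx" (3x3 intrinsics, pixels), "k1" (the pictures are not rectified: a ray, as slopes to the right and down, at radius r is drawn at 1 + k1 r^2 times it, then the intrinsics apply), "R" (3x3) and "t" (3): a world point X has camera coordinates R X + t; the wrist camera has in their place "T_tool_cam" (4x4, takes a point from camera to tool coordinates, whose origin is the TCP and whose axes are the flange's). Camera axes: x right, y down, z forward; pixel columns grow to the right and rows downward; lengths in mm; the calibration is good to about 2 mm. A picture is of the moment at which its call begins: read the wrist's pose just before it. There is no depth.
- job.hand_in(): hands the job in; it is judged then, once.
The state is a dict: "time": time; "joint_pos": joint angles; "qd": joint speeds; "joint_efforts": joint torques, N m; "tool_pos": TCP position; "tcp_rot": TCP orientation; "ft_force": force on the tool from outside, world axes, zero at the start; "wrist_torque": the same for the moment, N m; "finger_gap": finger opening in mm; "grip_force": force on a finger pad.
Only numpy, scipy, OpenCV 4.12 (cv2) and the standard library are available. Lean on these libraries where they do the work, as an engineer would, in place of code of your own. Each camera call takes 0.05 s, during which the arm holds its last target. There are 200 camera calls.

## Working session

There is one attempt and no reset: what is moved stays moved. The work goes in short steps, Python scripts to look and compute and a tool call to move; the robot and the scene stay as the last step left them, time stands still between calls to the robot, and variables do not carry over. Pictures are saved under pics/ and viewed, at most 14 in all, crops included, and the job is handed in when it is done.

Besides the shell and the picture viewer there is one more tool, called by a JSON object that holds its "method" and its "body". play_rows: Moves the arm, as the interface text tells. Its arguments: {"type":"object","properties":{"motion":{"type":"array","items":{"type":"array","items":{"type":"array","items":{"type":"number"}}}},"jaw":{"type":"number"},"squeeze":{"type":"number"}},"required":["motion"]}

```bash
mkdir -p pics; ls; python3 - <<'E'
from bench import sensors, optics, job, r
import cv2,numpy as np
s=sensors.sense();print(s)
for n in("top","side"):
    d=optics.snapshot(n);cv2.imwrite(f"pics/{n}0.png",d["pixels"][:,:,::-1]);print(n,d["mtx"],d["k1"],d.get("R"),d.get("t"))
d=optics.snapshot("wrist");cv2.imwrite("pics/wrist0.png",d["pixels"][:,:,::-1]);print(d["mtx"],d["k1"],d["T_tool_cam"])
E
```

```text
pics
{'time': 0.0, 'joint_pos': array([ 7.07948269e+01,  7.51489484e+00,  8.53294253e+01, -1.84969621e-04,
        8.72636531e+01, -4.89489673e+00]), 'qd': array([ 0.0161876 ,  0.09554614,  0.04028829,  0.0939754 , -0.09955912,
        0.05343114]), 'joint_efforts': array([-2.43262721e-04, -5.69397354e+01, -5.00547874e+01, -3.47461182e-04,
        1.45920928e-02, -9.57795123e-06]), 'tool_pos': array([148.09603905, 580.79225431, 198.04533865]), 'tcp_rot': array([-1.79892405e+02, -9.02908482e-03,  1.65689724e+02]), 'ft_force': array([1.51835269, 0.43148134, 1.46698393]), 'wrist_torque': array([-0.02358185,  0.00626729,  0.00116508]), 'grip_force': 0.0, 'finger_gap': 85.31927801829349}
top [[379.63670564   0.         320.42876645]
 [  0.         379.63670564 195.84547605]
 [  0.           0.           1.        ]] -0.04713391570207703 [[-0.01972483 -0.99961821  0.01934874]
 [-0.99760888  0.01839569 -0.06661926]
 [ 0.06623789 -0.02061652 -0.99759085]] [-18.50065849 494.37126197 982.48027664]
side [[469.44944988   0.         325.23726472]
 [  0.         469.44944988 193.84606731]
 [  0.           0.           1.        ]] 0.04569963997214349 [[ 0.99687811 -0.07633395  0.02017816]
 [-0.03660403 -0.67324641 -0.73851162]
 [ 0.06995838  0.73546747 -0.67393874]] [-466.08133902   45.63087349 1194.35579205]
[[294.15438968   0.         319.79988026]
 [  0.         294.15438968 196.86206266]
 [  0.           0.           1.        ]] 0.010656666318487803 [[-4.80101452e-04 -9.47623913e-01 -3.19387991e-01  8.24289045e+01]
 [ 9.99998429e-01  9.00451174e-05 -1.77035336e-03 -6.90919690e-01]
 [ 1.70638851e-03 -3.19388339e-01  9.47622381e-01 -1.75881799e+02]
 [ 0.00000000e+00  0.00000000e+00  0.00000000e+00  1.00000000e+00]]
```

View pics/top0.png

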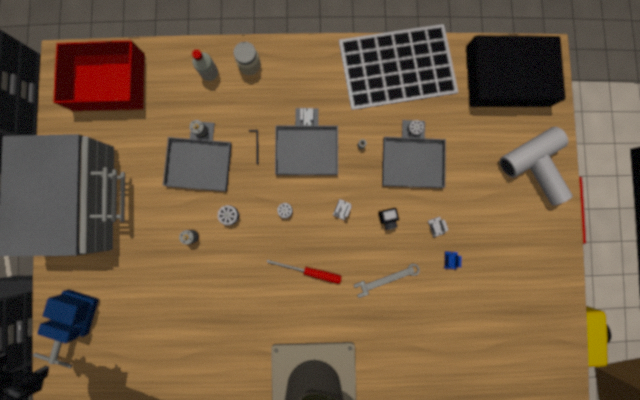

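View pics/side0.png

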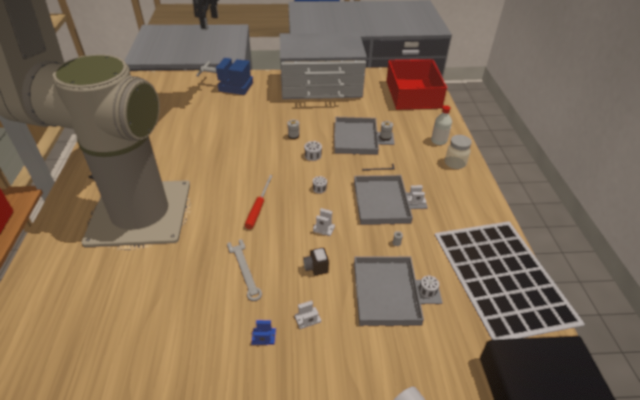

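The top view shows the motor tray at (198,165), the bracket tray at (307,151) and the wheel tray at (413,163). The parts are the large wheel (228,215), small wheel (285,211), motor (188,237) and brackets at (343,210) and (438,227). The camera head is at (389,217) and the blue look-alike at (453,260). In the side view the bracket at (324,221) looks like the taller one.

```bash
cat > h.py <<'E'
from bench import sensors, optics, job, r
import cv2,numpy as np
from scipy.spatial.transform import Rotation as Rn
def pose():
    s=sensors.sense();return s,Rn.from_euler('xyz',s["tcp_rot"],degrees=True).as_matrix(),s["tool_pos"]
def snap(n,f=None):
    s,R,p=pose();d=optics.snapshot(n)
    if n=="wrist":
        T=d["T_tool_cam"];Rc=R@T[:3,:3];c=R@T[:3,3]+p
    else: Rc=d["R"].T;c=-Rc@d["t"]
    d["Rc"],d["c"]=Rc,c
    if f: cv2.imwrite(f,d["pixels"][:,:,::-1])
    return d
def cast(d,uv,z):
    m=d["mtx"];dist=np.array([d["k1"],0,0,0,0.])
    q=cv2.undistortPoints(np.array(uv,float).reshape(-1,1,2),m,dist).reshape(-1,2)
    v=np.c_[q,np.ones(len(q))]@d["Rc"].T
    return d["c"]+v*((z-d["c"][2])/v[:,2])[:,None]
def proj(d,X):
    Rw=d["Rc"].T;t=-Rw@d["c"]
    return cv2.projectPoints(np.array(X,float).reshape(-1,1,3),cv2.Rodrigues(Rw)[0],t,d["mtx"],np.array([d["k1"],0,0,0,0.]))[0].reshape(-1,2)
def comps(d,smax=70,lo=60,hi=9999):
    hsv=cv2.cvtColor(d["pixels"],cv2.COLOR_RGB2HSV)
    m=(hsv[:,:,1]<smax).astype(np.uint8)
    n,l,st,ce=cv2.connectedComponentsWithStats(m)
    return [(st[i],ce[i],l==i) for i in range(1,n) if lo<st[i][4]<hi]
def go(x,y,z,yaw=None):
    "tool-frame shift cm and turn deg to world TCP target, pointing down"
    s,R,p=pose()
    Rt=Rn.from_euler('xyz',[180,0,yaw if yaw is not None else s["tcp_rot"][2]],degrees=True).as_matrix()
    print("shift",np.round(R.T@(np.array([x,y,z])-p)/10,2),"turn",np.round(Rn.from_matrix(R.T@Rt).as_rotvec(degrees=True),1))
E
python3 - <<'E'
from h import *
for n in("top","side"):
    d=snap(n)
    for st,ce,m in comps(d,80,40,5000):
        rc=cv2.minAreaRect(np.argwhere(m)[:,::-1].astype(np.float32))
        W=cast(d,[ce],15)[0]
        if 250<W[0]<800 and abs(W[1])<500: print(n,st,ce.round(1),W.round(0),np.round(rc[1],0),round(rc[2]))
E
```

```text
top [ 275  108   63   67 3471] [306.2 146.2] [627.   7.  15.] [66. 62.] 90
top [ 163  120   68   71 3561] [197.3 160. ] [595. 296.  15.] [64. 69.] 6
top [ 383  120   63   68 3446] [413.7 158.2] [ 590. -279.   15.] [62. 67.] 0
top [358 139   9  10  60] [361.6 143.7] [ 632. -141.   15.] [7. 8.] 45
top [333 199  19  21 263] [342.1 209.2] [458. -84.  15.] [15. 18.] 22
top [277 203  16  16 197] [284.5 210.3] [458.  67.  15.] [15. 15.] 90
top [217 205  22  21 347] [227.6 214.9] [448. 216.  15.] [21. 20.] 14
top [380 209  18  21 265] [389.3 218. ] [ 432. -209.   15.] [19. 17.] 79
top [428 217  20  20 277] [437.7 226.1] [ 408. -337.   15.] [18. 17.] 69
top [179 230  19  15 196] [188.2 236.6] [393. 320.  15.] [14. 17.] 63
top [444 251  19  19  49] [454.9 258.9] [ 320. -380.   15.] [18. 18.] 0
top [267 260  37  12  98] [284.9 265.4] [314.  68.  15.] [37.  3.] 14
top [354 264  65  34 514] [385.7 279.6] [ 271. -194.   15.] [14. 66.] 68
side [ 334  117   60   37 1852] [360.7 135.2] [598. 285.  15.] [36. 59.] 90
side [287 120  12  18 174] [293.1 128.5] [393. 331.  15.] [17. 11.] 90
side [304 141  
[... 163 characters left out ...]
.6 199.3] [627.  -4.  15.] [48. 72.] 88
side [313 176  14  17 200] [319.3 183.8] [456.  67.  15.] [16. 13.] 90
side [313 208  22  28 425] [324.  222.5] [458. -79.  15.] [20. 25.] 15
side [393 231  10  15 113] [397.2 237.9] [ 629. -140.   15.] [ 8. 14.] 8
side [227 239  35  62 621] [245.  270.2] [ 272. -215.   15.] [64. 17.] 68
side [313 248  14  15 165] [319.6 254.8] [ 440. -181.   15.] [14. 12.] 76
side [304 256  10  14 110] [308.2 262.7] [ 413. -203.   15.] [ 9. 13.] 0
side [ 354  256   88   70 4790] [392. 291.] [ 589. -291.   15.] [70. 86.] 88
side [295 300  26  29 501] [306.9 314.7] [ 404. -338.   15.] [24. 24.] 72
side [251 319  26  26 138] [263.9 330.9] [ 317. -369.   15.] [25. 25.] 90
```

```bash
python3 - <<'E'
from h import *
d=snap("top")
for st,ce,m in comps(d,80,3000,5000):
    o=cv2.morphologyEx(m.astype(np.uint8),cv2.MORPH_OPEN,np.ones((35,35),np.uint8))
    b=cv2.boxPoints(cv2.minAreaRect(np.argwhere(m&(cv2.dilate(o,np.ones((7,7)))>0))[:,::-1].astype(np.float32)))
    W=cast(d,b,15)
    e=W-np.roll(W,1,0);print(W.mean(0).round(0),np.linalg.norm(e,axis=1).round(0),[round(np.degrees(np.arctan2(q[1],q[0]))) for q in e])
go(393,322,160,180)
E
```

```text
[1067.  869.   15.] [0. 0. 0. 0.] [0, 0, 0, 0]
[621.   8.  15.] [137. 166. 137. 164.] [-1, -91, 179, 89]
[591. 298.  15.] [170. 145. 171. 144.] [84, -5, -96, 175]
[ 583. -280.   15.] [140. 169. 141. 167.] [-2, -91, 177, 89]
[54. -0. 15.] [212. 118. 212. 118.] [88, -1, -91, 179]
shift [-30.12 -19.06   3.88] turn [ -0.   -0.  -14.3]
```

{"method": "play_rows", "body": {"motion": [[[-4, -2.5, 0, 0, 0, 0], [-8, -5, 0, 0, 0, 0], [-12, -7.5, 0, 0, 0, 0], [-16, -10, 0, 0, 0, 0], [-20, -12.5, 0, 0, 0, 0]]], "jaw": 1}}

```text
time: 0.8
tool_pos: [312.1, 409.4, 199.2]
tcp_rot: [180.0, 0.0, 165.7]
ft_force: [1.0, 1.0, -0.0]
finger_gap: 85.5
grip_force: 0.0
```

{"method": "play_rows", "body": {"motion": [[[-3.3, -2.2, 1, 0, 0, -5], [-6.6, -4.4, 2, 0, 0, -10], [-10.1, -6.5, 4, 0, 0, -14.3], [-10.1, -6.5, 4, 0, 0, -14.3], [-10.1, -6.5, 4, 0, 0, -14.3]]]}}

```text
time: 1.3
tool_pos: [393.1, 321.9, 158.5]
tcp_rot: [-180.0, -0.1, 179.8]
ft_force: [-0.3, 0.7, 0.1]
finger_gap: 85.4
grip_force: 0.0
```

```bash
python3 - <<'E'
from h import *
d=snap("wrist","pics/w1.png");print(pose()[0]["tcp_rot"],pose()[2])
for X in [(393,322,0),(393,322,50)]: print(proj(d,X))
for st,ce,m in comps(d,80,200): print(st,ce.round(),cast(d,[ce],30).round())
E
```

```text
[ 1.79981118e+02 -1.92960107e-02  1.79891049e+02] [392.93034696 322.96235849 159.23537141]
[[320.95245307 172.61493092]]
[[321.02243928 184.52471697]]
[ 18  84 106  33 621] [ 71. 100.] [[312.  78.  30.]]
[ 296  159   35   43 1026] [313. 180.] [[393. 314.  30.]]
[ 201  198   51   51 1947] [226. 223.] [[444. 215.  30.]]
[  78  211   49   39 1384] [102. 230.] [[451.  75.  30.]]
[  0 391  43   9 251] [ 19. 396.] [[703. -98.  30.]]
```

View pics/w1.png

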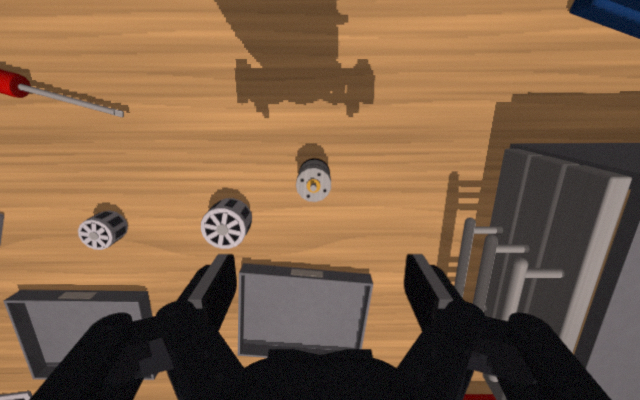

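The wrist view shows the motor's can top at (314,184), the large wheel's hub at (224,223) and the small wheel's hub at (97,234).

```bash
python3 - <<'E'
from h import *
s,R,p=pose();d=snap("wrist")
print(cast(d,[(314,184)],50),cast(d,[(224,223)],36),cast(d,[(97,234)],30))
c=cast(d,[(314,184)],50)[0];go(c[0],c[1],13,180)
# tray corners motors, rim z=22 far/near
print(cast(d,[(243,264),(371,273),(238,356),(366,362)],22).round())
E
```

```text
[[392.57433872 316.02732656  50.        ]] [[441.24409223 215.86316984  36.        ]] [[457.05711852  68.36904984  30.        ]]
shift [ 0.03 -0.77 14.66] turn [ 0.  0. -0.]
[[502. 228.  22.]
 [514. 384.  22.]
 [645. 209.  22.]
 [656. 385.  22.]]
```

{"method": "play_rows", "body": {"motion": [[[0, -0.7, 4, 0, 0, 0], [0, -0.7, 8, 0, 0, 0], [0, -0.7, 12, 0, 0, 0], [0, -0.7, 14.6, 0, 0, 0], [0, -0.7, 14.6, 0, 0, 0]]]}}

```text
time: 1.9
tool_pos: [389.3, 315.1, 9.5]
tcp_rot: [-179.8, -0.3, -179.9]
ft_force: [-0.2, -0.4, -1.0]
finger_gap: 85.1
grip_force: 0.0
```

{"method": "play_rows", "body": {"motion": [[[0, 0, 0, 0, 0, 0], [0, 0, 0, 0, 0, 0], [0, 0, 0, 0, 0, 0], [0, 0, 0, 0, 0, 0], [0, 0, 0, 0, 0, 0]]], "jaw": 0, "squeeze": 50}}

```text
time: 2.4
tool_pos: [394.8, 316.7, 15.5]
tcp_rot: [179.9, 0.2, 180.0]
ft_force: [-0.4, -2.4, 8.2]
finger_gap: 31.6
grip_force: 48.8
```

{"method": "play_rows", "body": {"motion": [[[0, 0, -2, 0, 0, 0], [0, 0, -5, 0, 0, 0], [0, 0, -8, 0, 0, 0], [0, 0, -8, 0, 0, 0], [0, 0, -8, 0, 0, 0]]]}}

```text
time: 2.9
tool_pos: [394.1, 316.5, 94.8]
tcp_rot: [179.9, 0.2, 180.0]
ft_force: [-0.2, 0.6, -0.5]
finger_gap: -0.1
grip_force: 0.0
```

```bash
python3 - <<'E'
from h import *
s,R,p=pose();print(p,s["finger_gap"],s["grip_force"]);d=snap("wrist","pics/w2.png")
go(586,299,90,180)
E
```

```text
[394.10989317 316.54923677  94.78246118] -0.11114256054511053 0.0
shift [-19.28  -1.69   0.35] turn [ 0.  0. -0.]
```

View pics/w2.png

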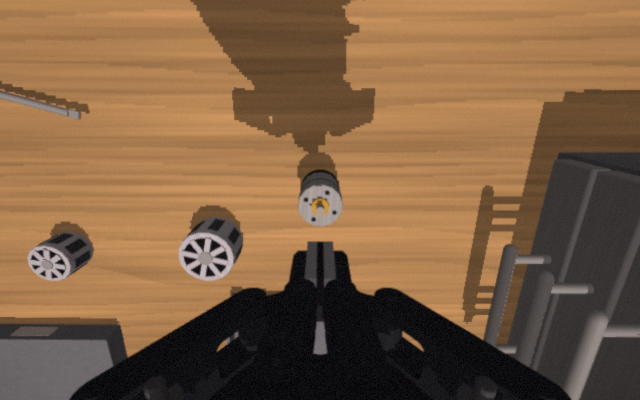

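The grip slipped off. The motor still stands upright with its top at (320,206), nearer the base than the fingers.

```bash
python3 - <<'E'
from h import *
d=snap("wrist");print(cast(d,[(320,206)],50),cast(d,[(207,256)],36),cast(d,[(48,263)],30))
s,R,p=pose();print(p, proj(d,p), proj(d,p-[0,0,0]+[0,0,19]))
t=snap("top","pics/t2.png")
for st,ce,m in comps(t,80,100,500): print(ce.round(1),cast(t,[ce],30).round())
c=cast(d,[(320,206)],50)[0];go(c[0],c[1],150,180)
E
```

```text
[[392.09411091 315.13503846  50.        ]] [[445.04384964 213.8211849   36.        ]] [[455.32508019  64.69201341  30.        ]]
[392.60623376 315.59919214  92.53500113] [[320.66274961 229.28962069]] [[320.70966737 242.79230849]]
[205.6  67. ] [[843. 272.  30.]]
[342.1 209.3] [[457. -83.  30.]]
[284.4 210.2] [[457.  66.  30.]]
[227.6 214.9] [[448. 213.  30.]]
[389.1 218.1] [[ 432. -205.   30.]]
[437.6 226.1] [[ 408. -332.   30.]]
[183.1 237.7] [[391. 328.  30.]]
[592.8 384.7] [[ -21. -739.   30.]]
shift [ 0.03 -0.03 -5.79] turn [-0.1 -0.1 -0. ]
```

```bash
python3 - <<'E'
from h import *
s,R,p=pose();print(p,s["joint_pos"])
a=[]
for n in("side","top"):
    d=snap(n);u=proj(d,[p,p+[0,0,19],[392,316,0],[392,316,50]]);print(n,u.round(1))
    x,y=np.clip(u[0].astype(int)-[50,60],0,[539,280]);print(x,y)
    a.append(cv2.resize(d["pixels"][y:y+120,x:x+100,::-1],None,fx=4,fy=4,interpolation=cv2.INTER_CUBIC))
cv2.imwrite("pics/c3.png",np.hstack(a))
E
```

```text
[392.28714373 315.40356111  92.05168524] [ 3.29604701e+01 -2.96969371e+00  1.07409701e+02  1.53174891e-03
  7.56594222e+01 -5.70236299e+01]
side [[292.4 109.7]
 [292.2 104.1]
 [293.1 135.2]
 [292.7 121.6]]
242 49
top [[179.7 238.4]
 [176.9 238.7]
 [191.6 236.9]
 [185.3 237.8]]
129 178
```

View pics/c3.png

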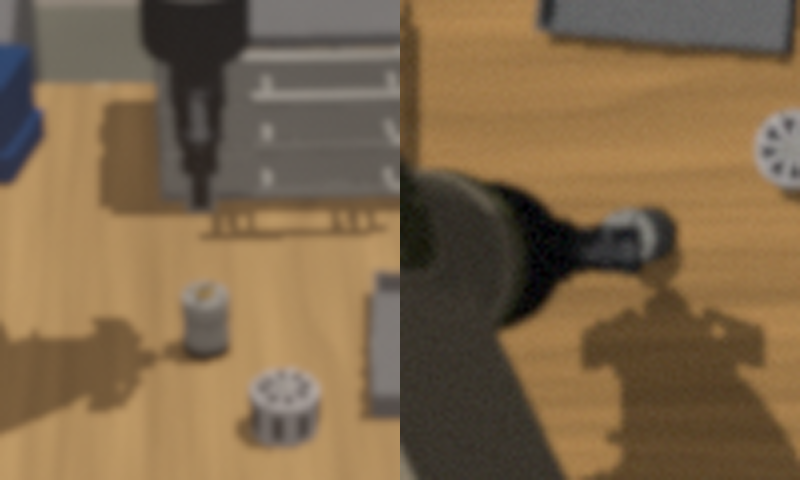

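The side view puts the finger tips at about (292,101), but the TCP should project to (292,110). That makes the tips look about 25–30 mm higher than the TCP reading, so the grip only caught the can's top edge. I'll go down open again and check it up close.

{"method": "play_rows", "body": {"motion": [[[0, 0, 0, 0, 0, 0], [0, 0, 0, 0, 0, 0], [0, 0, 0, 0, 0, 0], [0, 0, 0, 0, 0, 0], [0, 0, 0, 0, 0, 0]]], "jaw": 1}}

```text
time: 3.65
tool_pos: [393.0, 315.9, 93.1]
tcp_rot: [-180.0, -0.0, 180.0]
ft_force: [-0.3, -0.6, 0.3]
finger_gap: 72.1
grip_force: 0.0
```

{"method": "play_rows", "body": {"motion": [[[0, 0, 3, 0, 0, 0], [0, 0, 6, 0, 0, 0], [0, 0, 8, 0, 0, 0], [0, 0, 8, 0, 0, 0], [0, 0, 8, 0, 0, 0]]]}}

```text
time: 4.15
tool_pos: [392.9, 315.8, 13.4]
tcp_rot: [-180.0, -0.0, 180.0]
ft_force: [0.0, 0.0, 0.3]
finger_gap: 85.2
grip_force: 0.0
```

```bash
python3 - <<'E'
from h import *
s,R,p=pose();print(p,s["finger_gap"])
d=snap("side");u=proj(d,[p,p+[0,0,19],[392,316,0]]);print(u)
x,y=242,49
a=cv2.resize(d["pixels"][y:y+120,x:x+100,::-1],None,fx=4,fy=4,interpolation=cv2.INTER_CUBIC)
w=snap("wrist")["pixels"][100:,120:520,::-1]
cv2.imwrite("pics/c4.png",np.hstack([a,cv2.resize(w,None,fx=1,fy=1)[:480] if 0 else cv2.copyMakeBorder(w,0,180,0,0,cv2.BORDER_CONSTANT)]))
E
```

```text
[392.9180175  315.84090168  13.36539208] 85.21491417148155
[[293.295081   131.65216111]
 [293.13079979 126.48309666]
 [293.11005859 135.21063888]]
```

View pics/c4.png

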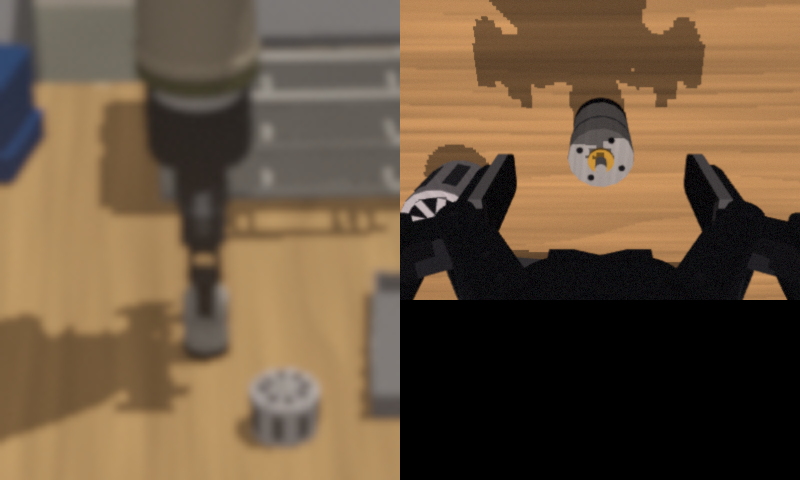

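```bash
python3 - <<'E'
from h import *
print(r.pinch_z,[a for a in dir(r) if a[0]!='_'])
E
```

```text
18.700000000000003 ['PlanningError', 'pinch_z']
```

{"method": "play_rows", "body": {"motion": [[[0, 0, 0.6, 0, 0, 0], [0, 0, 1.2, 0, 0, 0], [0, 0, 1.8, 0, 0, 0], [0, 0, 2.2, 0, 0, 0], [0, 0, 2.2, 0, 0, 0]]]}}

```text
time: 4.75
tool_pos: [392.2, 315.4, -9.9]
tcp_rot: [-179.9, -0.1, 180.0]
ft_force: [0.4, -0.5, -0.9]
finger_gap: 85.4
grip_force: 0.0
```

{"method": "play_rows", "body": {"motion": [[[0, 0, 0, 0, 0, 0], [0, 0, 0, 0, 0, 0], [0, 0, 0, 0, 0, 0], [0, 0, 0, 0, 0, 0], [0, 0, 0, 0, 0, 0]]], "jaw": 0, "squeeze": 50}}

```text
time: 5.25
tool_pos: [393.4, 316.2, -8.4]
tcp_rot: [180.0, 0.0, 180.0]
ft_force: [-0.2, -0.7, 2.9]
finger_gap: 34.5
grip_force: 50.1
```

The TCP reading went below the bench with no contact, so the real tips do sit about 30 mm behind it. I'll lift and check the hold.

{"method": "play_rows", "body": {"motion": [[[0, 0, -2, 0, 0, 0], [0, 0, -5, 0, 0, 0], [0, 0, -8, 0, 0, 0], [0, 0, -8, 0, 0, 0]]]}}

```text
time: 5.65
tool_pos: [395.8, 317.7, 75.7]
tcp_rot: [179.8, 0.4, 180.0]
ft_force: [0.7, 0.5, -1.8]
finger_gap: 34.8
grip_force: 50.3
```

```bash
python3 - <<'E'
from h import *
d=snap("side");x,y=242,49
a=cv2.resize(d["pixels"][y:y+120,x:x+100,::-1],None,fx=4,fy=4,interpolation=cv2.INTER_CUBIC)
w=snap("wrist")["pixels"][100:,120:520,::-1]
cv2.imwrite("pics/c5.png",np.hstack([a,cv2.copyMakeBorder(w,0,180,0,0,cv2.BORDER_CONSTANT)]))
go(587,299,72,180)
E
```

```text
shift [-19.37  -1.71  -0.04] turn [ 0.   0.1 -0. ]
```

View pics/c5.png

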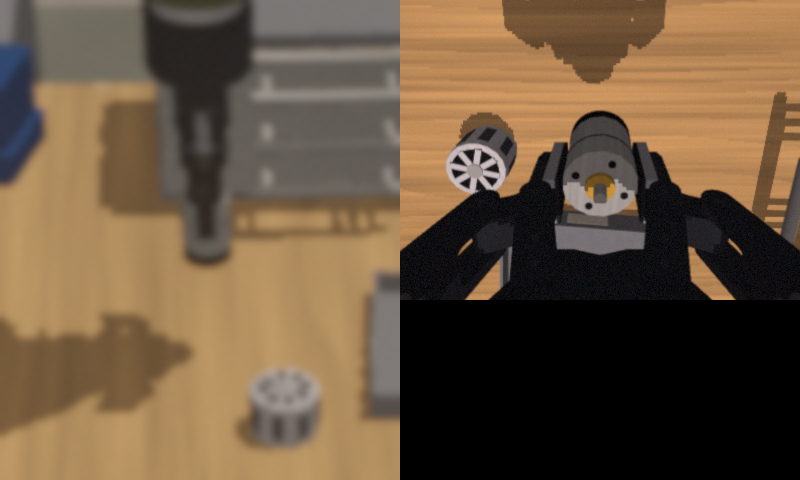

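The motor is held upright. Next I carry it to its tray.

{"method": "play_rows", "body": {"motion": [[[-4.5, -0.4, 0, 0, 0, 0], [-9, -0.8, 0, 0, 0, 0], [-14, -1.2, 0, 0, 0, 0], [-19.2, -1.7, 0, 0, 0, 0], [-19.2, -1.7, 0, 0, 0, 0]]]}}

```text
time: 6.25
tool_pos: [588.0, 296.1, 66.2]
tcp_rot: [-179.8, -0.2, 179.8]
ft_force: [-0.6, 0.1, -1.8]
finger_gap: 34.8
grip_force: 50.3
```

{"method": "play_rows", "body": {"motion": [[[0, 0, 0, 0, 0, 0], [0, 0, 3, 0, 0, 0], [0, 0, 5, 0, 0, 0], [0, 0, 6.5, 0, 0, 0], [0, 0, 6.5, 0, 0, 0]]]}}

```text
time: 6.75
tool_pos: [581.3, 298.2, 2.6]
tcp_rot: [-179.9, -0.3, -180.0]
ft_force: [-0.4, -1.0, -1.9]
finger_gap: 34.4
grip_force: 50.3
```

```bash
python3 - <<'E'
from h import *
s,R,p=pose();print(p,s["finger_gap"],s["ft_force"])
E
```

```text
[581.29915225 298.17336429   2.62952485] 34.38980547075297 [-0.38153814 -1.01514149 -1.89288512]
```

{"method": "play_rows", "body": {"motion": [[[0, 0, 0, 0, 0, 0], [0, 0, 0.4, 0, 0, 0], [0, 0, 0.8, 0, 0, 0], [0, 0, 1.1, 0, 0, 0], [0, 0, 1.1, 0, 0, 0]]]}}

```text
time: 7.25
tool_pos: [584.9, 298.7, -5.2]
tcp_rot: [-180.0, -0.0, 180.0]
ft_force: [-0.1, 0.7, -1.9]
finger_gap: 34.2
grip_force: 50.5
```

{"method": "play_rows", "body": {"motion": [[[0, 0, 0, 0, 0, 0], [0, 0, 0, 0, 0, 0]]]}}

```text
time: 7.45
tool_pos: [585.1, 298.8, -4.8]
tcp_rot: [180.0, 0.0, 180.0]
ft_force: [0.1, 0.2, -1.0]
finger_gap: 34.8
grip_force: 50.5
```

{"method": "play_rows", "body": {"motion": [[[0, 0, 0.05, 0, 0, 0], [0, 0, 0.05, 0, 0, 0], [0, 0, 0.05, 0, 0, 0], [0, 0, 0.05, 0, 0, 0], [0, 0, 0.05, 0, 0, 0]]], "jaw": 0.8}}

```text
time: 7.95
tool_pos: [585.1, 298.9, -5.3]
tcp_rot: [180.0, 0.0, 180.0]
ft_force: [0.5, -0.3, -1.1]
finger_gap: 67.9
grip_force: 0.0
```

{"method": "play_rows", "body": {"motion": [[[0, 0, -3, 0, 0, 0], [0, 0, -7, 0, 0, 0], [0, 0, -11, 0, 0, 0], [0, 0, -13, 0, 0, 0], [0, 0, -13, 0, 0, 0]]], "jaw": 1}}

```text
time: 8.45
tool_pos: [587.9, 300.1, 130.0]
tcp_rot: [179.8, 0.4, 180.0]
ft_force: [0.2, -0.0, 0.0]
finger_gap: 85.6
grip_force: 0.0
```

```bash
python3 - <<'E'
from h import *
s,R,p=pose();print(p,s["finger_gap"])
snap("wrist","pics/w6.png");go(446,215,120,90)
E
```

```text
[587.86320546 300.07034754 130.01566245] 85.62222642627542
shift [14.05 -8.45  0.63] turn [ 0.3  0.1 90. ]
```

View pics/w6.png

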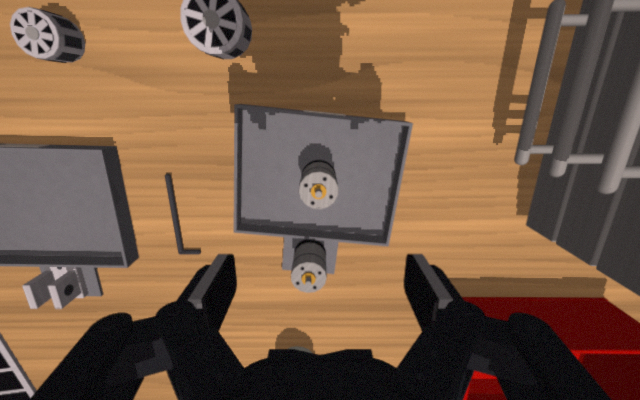

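The motor stands in the middle of its tray. Next is the large wheel.

{"method": "play_rows", "body": {"motion": [[[3, -2, 0, 0, 0, 8], [6, -4, 0, 0, 0, 16], [9, -6, 0, 0, 0, 24], [12, -7.5, 0, 0, 0, 32], [14, -8.4, 0, 0, 0, 40]]]}}

```text
time: 9.0
tool_pos: [441.8, 213.3, 121.9]
tcp_rot: [-179.8, -0.1, 139.6]
ft_force: [0.8, -0.1, 0.4]
finger_gap: 85.2
grip_force: 0.0
```

{"method": "play_rows", "body": {"motion": [[[0, 0, 0, 0, 0, 8], [0, 0, 0, 0, 0, 16], [0, 0, 0, 0, 0, 24], [0, 0, 0, 0, 0, 32], [0, 0, 0, 0, 0, 40]]]}}

```text
time: 9.5
tool_pos: [443.6, 214.3, 122.3]
tcp_rot: [-179.8, 0.0, 99.7]
ft_force: [-0.1, -0.8, -0.3]
finger_gap: 85.0
grip_force: 0.0
```

{"method": "play_rows", "body": {"motion": [[[0, 0, 0, 0, 0, 8], [0, 0, 0, 0, 0, 10], [0, 0, 0, 0, 0, 10], [0, 0, 0, 0, 0, 10]]]}}

```text
time: 9.9
tool_pos: [444.1, 214.5, 123.1]
tcp_rot: [-179.9, 0.0, 90.1]
ft_force: [-0.1, 0.0, 0.3]
finger_gap: 85.1
grip_force: 0.0
```

```bash
python3 - <<'E'
from h import *
s,R,p=pose();print(p,s["tcp_rot"])
d=snap("wrist","pics/w7.png")
for n,P,z in(("L",(446,215),36),("S",(457,66),30)): print(n,proj(d,[[*P,z],[*P,0]]).round())
for st,ce,m in comps(d,80,300,20000): print(st,ce.round(),cast(d,[ce],18).round())
E
```

```text
[444.06559123 214.53228202 123.14832892] [-1.79871582e+02  4.66362587e-02  9.00712534e+01]
L [[323. 189.]
 [322. 179.]]
S [[332. 315.]
 [331. 297.]]
[ 298  159   53   57 2318] [324. 187.] [[448. 211.  18.]]
[444 228  91  21 466] [496. 244.] [[630. 148.  18.]]
[ 315  286   34   44 1217] [331. 308.] [[457.  65.  18.]]
```

View pics/w7.png

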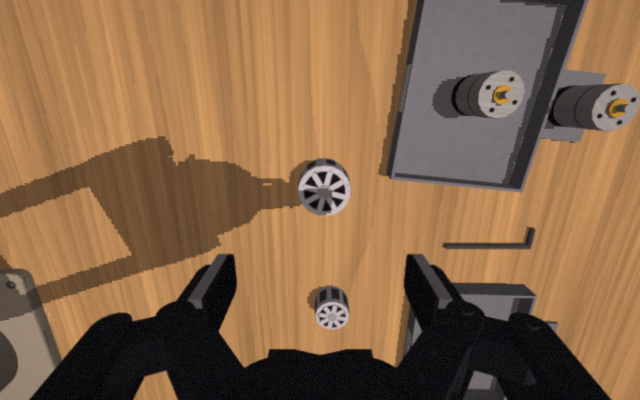

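The wheel hub is at (324,190) and the small wheel is clear at (331,315). I narrow the jaws to 0.8 to clear the tray corner and go down.

{"method": "play_rows", "body": {"motion": [[[0, 0.3, 3, 0, 0, 0], [0, 0.3, 6, 0, 0, 0], [0, 0.3, 9, 0, 0, 0], [0, 0.3, 11, 0, 0, 0], [0, 0.3, 11, 0, 0, 0]]], "jaw": 0.8}}

```text
time: 10.45
tool_pos: [444.7, 213.7, 10.9]
tcp_rot: [-179.6, 0.1, 90.0]
ft_force: [-1.1, 0.4, -0.4]
finger_gap: 68.3
grip_force: 0.0
```

{"method": "play_rows", "body": {"motion": [[[0, 0, 0.8, 0, 0, 0], [0, 0, 1.6, 0, 0, 0], [0, 0, 2.4, 0, 0, 0], [0, 0, 3.2, 0, 0, 0], [0, 0, 3.2, 0, 0, 0]]]}}

```text
time: 10.95
tool_pos: [447.0, 214.5, -18.6]
tcp_rot: [-179.9, 0.0, 90.0]
ft_force: [-0.4, 0.2, -0.1]
finger_gap: 68.2
grip_force: 0.0
```

{"method": "play_rows", "body": {"motion": [[[0, 0, 0.2, 0, 0, 0], [0, 0, 0.2, 0, 0, 0], [0, 0, 0.2, 0, 0, 0], [0, 0, 0.2, 0, 0, 0], [0, 0, 0.2, 0, 0, 0]]], "jaw": 0}}

```text
time: 11.45
tool_pos: [448.2, 214.9, -19.1]
tcp_rot: [180.0, -0.0, 90.0]
ft_force: [-0.3, 0.2, 0.4]
finger_gap: 48.7
grip_force: 51.7
```

{"method": "play_rows", "body": {"motion": [[[0, 0, -3, 0, 0, 0], [0, 0, -6, 0, 0, 0], [0, 0, -9, 0, 0, 0], [0, 0, -10, 0, 0, 0]]]}}

```text
time: 11.85
tool_pos: [450.0, 215.6, 84.0]
tcp_rot: [179.7, -0.1, 90.0]
ft_force: [0.3, -0.6, -1.0]
finger_gap: 48.1
grip_force: 52.0
```

{"method": "play_rows", "body": {"motion": [[[-4.4, 1.3, 0, 0, 0, 0], [-8.8, 2.6, 0, 0, 0, 0], [-13.2, 3.9, 0, 0, 0, 0], [-17.6, 5.2, 0, 0, 0, 0], [-22, 6.5, 0, 0, 0, 0]]]}}

```text
time: 12.35
tool_pos: [512.5, -6.9, 79.4]
tcp_rot: [-179.9, -0.0, 90.0]
ft_force: [0.4, 1.9, -1.3]
finger_gap: 48.3
grip_force: 52.0
```

{"method": "play_rows", "body": {"motion": [[[-4.5, 1.3, 0, 0, 0, 0], [-9, 2.6, 0, 0, 0, 0], [-13.5, 3.9, 0, 0, 0, 0], [-18, 5.2, 0, 0, 0, 0], [-22, 6.6, 0, 0, 0, 0]]]}}

```text
time: 12.85
tool_pos: [578.3, -227.3, 79.0]
tcp_rot: [-179.9, -0.0, 89.9]
ft_force: [0.2, 1.1, -0.8]
finger_gap: 48.0
grip_force: 52.0
```

{"method": "play_rows", "body": {"motion": [[[-1.7, 0, 0, 0, 0, 0], [-1.7, 0, 0, 0, 0, 0], [-1.7, 0, 0, 0, 0, 0], [-1.7, 0, 0, 0, 0, 0]]]}}

```text
time: 13.25
tool_pos: [578.4, -240.5, 79.9]
tcp_rot: [-179.9, -0.1, 90.1]
ft_force: [0.4, 0.6, -2.0]
finger_gap: 48.6
grip_force: 52.1
```

```bash
python3 - <<'E'
from h import *
s,R,p=pose();print(s["finger_gap"],p,s["tcp_rot"]);d=snap("wrist","pics/w8.png")
c=np.array([[582,-280,22]])+np.array([[-65,-83,0],[-65,83,0],[65,-83,0],[65,83,0]]);print(proj(d,c).round())
go(582,-242,-17,90)
E
```

```text
48.618196728904806 [ 578.38233604 -240.4907676    79.91123526] [-1.79939861e+02 -5.77586466e-02  9.00526194e+01]
[[257. 319.]
 [243. 148.]
 [391. 319.]
 [407. 148.]]
shift [-0.16  0.35  9.72] turn [-0.  -0.   0.1]
```

View pics/w8.png

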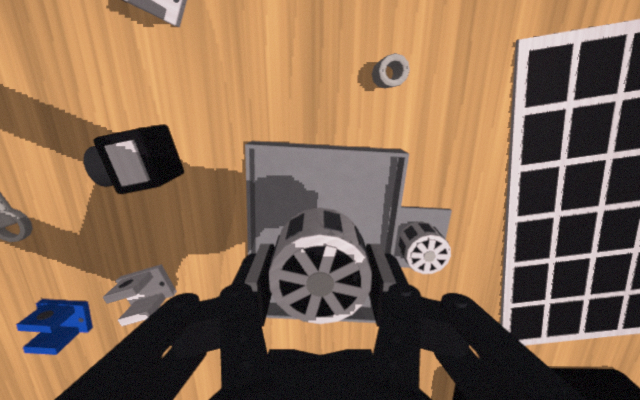

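The large wheel is held over the wheel tray, whose rim corners are at (247,143) and (407,150), as predicted. I lower it.

{"method": "play_rows", "body": {"motion": [[[0, 0.3, 3, 0, 0, 0], [0, 0.3, 6, 0, 0, 0], [0, 0.3, 8, 0, 0, 0], [0, 0.3, 9, 0, 0, 0], [0, 0.3, 9, 0, 0, 0]]]}}

```text
time: 13.8
tool_pos: [580.6, -240.6, -11.0]
tcp_rot: [-179.8, -0.1, 90.1]
ft_force: [0.0, -0.4, -1.5]
finger_gap: 48.6
grip_force: 52.1
```

{"method": "play_rows", "body": {"motion": [[[0, 0, 0, 0, 0, 0], [0, 0, 0.2, 0, 0, 0], [0, 0, 0.4, 0, 0, 0], [0, 0, 0.4, 0, 0, 0], [0, 0, 0.4, 0, 0, 0]]]}}

```text
time: 14.3
tool_pos: [582.0, -242.3, -13.1]
tcp_rot: [180.0, 0.0, 90.0]
ft_force: [-1.4, 0.5, -0.1]
finger_gap: 48.4
grip_force: 52.1
```

{"method": "play_rows", "body": {"motion": [[[0, 0, 0.2, 0, 0, 0], [0, 0, 0.3, 0, 0, 0], [0, 0, 0.3, 0, 0, 0]]]}}

```text
time: 14.6
tool_pos: [581.9, -242.2, -16.1]
tcp_rot: [-180.0, 0.0, 90.0]
ft_force: [-1.2, 0.2, 2.3]
finger_gap: 48.8
grip_force: 52.5
```

{"method": "play_rows", "body": {"motion": [[[0, 0, 0, 0, 0, 0], [0, 0, 0, 0, 0, 0], [0, 0, 0, 0, 0, 0], [0, 0, 0, 0, 0, 0]]], "jaw": 0.8}}

```text
time: 15.0
tool_pos: [581.9, -242.1, -16.5]
tcp_rot: [-180.0, -0.0, 90.0]
ft_force: [-0.1, -0.2, -0.4]
finger_gap: 68.0
grip_force: 0.0
```

{"method": "play_rows", "body": {"motion": [[[0, 0, -3, 0, 0, 0], [0, 0, -7, 0, 0, 0], [0, 0, -11, 0, 0, 0], [0, 0, -14, 0, 0, 0], [0, 0, -14, 0, 0, 0]]]}}

```text
time: 15.5
tool_pos: [585.4, -243.9, 130.4]
tcp_rot: [179.5, 0.3, 90.0]
ft_force: [0.2, -0.5, 0.5]
finger_gap: 68.1
grip_force: 0.0
```

```bash
python3 - <<'E'
from h import *
s,R,p=pose();print(p,s["finger_gap"]);d=snap("wrist","pics/w9.png")
for st,ce,m in comps(d,80,300,20000): print(st,ce.round(),cast(d,[ce],18).round())
go(457,66,120,90)
E
```

```text
[ 585.36220924 -243.93359055  130.37621017] 68.10571794043432
[ 124    0   79   34 1431] [172.  11.] [[462. -95.  18.]]
[355  57  29  28 554] [369.  71.] [[ 630. -140.   18.]]
[ 115  117   80   56 2628] [151. 145.] [[ 423. -207.   18.]]
[   0  121   65   97 1942] [ 29. 177.] [[ 297. -239.   18.]]
[ 128  238   61   51 1713] [159. 262.] [[ 408. -336.   18.]]
shift [ 30.92 -12.71   0.57] turn [ 0.3  0.2 -0. ]
```

View pics/w9.png

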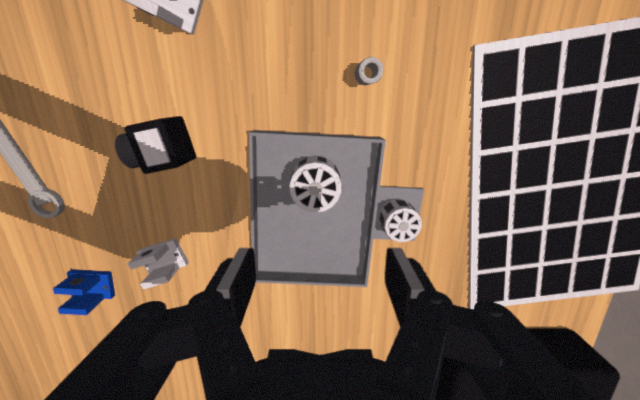

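The large wheel lies flat in the tray at (315,186). Next is the small wheel, about (457, 66).

{"method": "play_rows", "body": {"motion": [[[4.5, -1.8, 0, 0, 0, 0], [9, -3.6, 0, 0, 0, 0], [13.5, -5.4, 0, 0, 0, 0], [18, -7.2, 0, 0, 0, 0], [22.5, -9, 0, 0, 0, 0]]]}}

```text
time: 16.05
tool_pos: [489.8, -15.5, 121.7]
tcp_rot: [-179.9, -0.0, 90.0]
ft_force: [0.2, 1.3, 0.8]
finger_gap: 68.3
grip_force: 0.0
```

{"method": "play_rows", "body": {"motion": [[[4.5, -1.8, 0, 0, 0, 0], [8.3, -3.5, 0, 0, 0, 0], [8.3, -3.5, 0, 0, 0, 0], [8.3, -3.5, 0, 0, 0, 0]]]}}

```text
time: 16.45
tool_pos: [455.9, 66.6, 122.3]
tcp_rot: [-179.9, 0.0, 90.1]
ft_force: [0.6, -0.9, 0.2]
finger_gap: 68.4
grip_force: 0.0
```

```bash
python3 - <<'E'
from h import *
s,R,p=pose();print(p)
d=snap("wrist")
for st,ce,m in comps(d,80,300,20000): print(st,ce.round(),cast(d,[ce],15).round())
go(457,66,10,90)
E
```

```text
[455.87342388  66.57772041 122.34943867]
[ 386    0  170   25 3008] [481.   9.] [[589. 217.  15.]]
[453  83 108  28 735] [514. 105.] [[632. 142.  15.]]
[169 133  19  95 621] [178. 179.] [[314.  71.  15.]]
[ 302  164   40   44 1357] [322. 186.] [[457.  64.  15.]]
[   0  225   34  100 1848] [ 11. 289.] [[109. -58.  15.]]
[ 298  285   47   64 1981] [320. 315.] [[456. -94.  15.]]
shift [ 0.03  0.07 11.26] turn [-0.1  0.   0. ]
```

Measured (457, 65); going down.

{"method": "play_rows", "body": {"motion": [[[-0.1, 0.1, 3, 0, 0, 0], [-0.1, 0.1, 6, 0, 0, 0], [-0.1, 0.1, 9, 0, 0, 0], [-0.1, 0.1, 11, 0, 0, 0], [-0.1, 0.1, 11, 0, 0, 0]]]}}

```text
time: 17.0
tool_pos: [454.8, 63.4, 9.8]
tcp_rot: [-179.6, 0.0, 89.9]
ft_force: [-0.5, 0.1, -0.5]
finger_gap: 68.2
grip_force: 0.0
```

{"method": "play_rows", "body": {"motion": [[[0, 0, 0.8, 0, 0, 0], [0, 0, 1.6, 0, 0, 0], [0, 0, 2.4, 0, 0, 0], [0, 0, 3.4, 0, 0, 0], [0, 0, 3.4, 0, 0, 0]]]}}

```text
time: 17.5
tool_pos: [456.8, 64.8, -21.8]
tcp_rot: [-179.9, 0.0, 90.0]
ft_force: [-0.4, -0.7, -0.2]
finger_gap: 68.2
grip_force: 0.0
```

{"method": "play_rows", "body": {"motion": [[[0, 0, 0, 0, 0, 0], [0, 0, 0, 0, 0, 0], [0, 0, 0, 0, 0, 0], [0, 0, 0, 0, 0, 0], [0, 0, 0, 0, 0, 0]]], "jaw": 0}}

```text
time: 18.0
tool_pos: [458.7, 64.9, -19.7]
tcp_rot: [179.9, -0.0, 90.0]
ft_force: [-0.8, 0.7, 5.9]
finger_gap: 36.1
grip_force: 50.2
```

{"method": "play_rows", "body": {"motion": [[[0, 0, -3, 0, 0, 0], [0, 0, -6, 0, 0, 0], [0, 0, -9, 0, 0, 0], [0, 0, -10, 0, 0, 0]]]}}

```text
time: 18.4
tool_pos: [459.9, 64.9, 82.7]
tcp_rot: [179.7, -0.0, 90.0]
ft_force: [-0.3, 0.3, -0.3]
finger_gap: 36.2
grip_force: 50.2
```

{"method": "play_rows", "body": {"motion": [[[-4.4, 1.4, 0, 0, 0, 0], [-8.8, 2.8, 0, 0, 0, 0], [-13.2, 4.2, 0, 0, 0, 0], [-17.6, 5.6, 0, 0, 0, 0], [-22, 7, 0, 0, 0, 0]]]}}

```text
time: 18.9
tool_pos: [527.5, -156.7, 78.2]
tcp_rot: [-179.9, -0.0, 90.0]
ft_force: [1.5, 0.1, -0.8]
finger_gap: 36.2
grip_force: 50.2
```

{"method": "play_rows", "body": {"motion": [[[-4.4, 1.5, 0, 0, 0, 0], [-8.8, 3, 0, 0, 0, 0], [-13.2, 4.2, 0, 0, 0, 0], [-16.5, 5.3, 0, 0, 0, 0], [-16.5, 5.3, 0, 0, 0, 0]]]}}

```text
time: 19.4
tool_pos: [580.3, -324.4, 77.4]
tcp_rot: [-179.9, 0.0, 89.8]
ft_force: [-0.6, 0.6, -0.6]
finger_gap: 36.5
grip_force: 50.3
```

```bash
python3 - <<'E'
from h import *
s,R,p=pose();print(p,s["finger_gap"],s["tcp_rot"])
go(581,-320,-17,90)
E
```

```text
[ 580.2669468  -324.40341521   77.39326179] 36.48535711342925 [-1.79924706e+02  2.49918374e-02  8.97724221e+01]
shift [0.44 0.08 9.44] turn [-0.1  0.  -0.2]
```

{"method": "play_rows", "body": {"motion": [[[0.3, 0, 3, 0, 0, 0], [0.3, 0, 6, 0, 0, 0], [0.3, 0, 8, 0, 0, 0], [0.3, 0, 8.6, 0, 0, 0], [0.3, 0, 8.6, 0, 0, 0]]]}}

```text
time: 19.9
tool_pos: [579.5, -315.9, -8.4]
tcp_rot: [-179.8, -0.1, 90.0]
ft_force: [-0.6, -0.3, -0.6]
finger_gap: 36.1
grip_force: 50.3
```

{"method": "play_rows", "body": {"motion": [[[0, 0, 0, 0, 0, 0], [0, 0, 0.2, 0, 0, 0], [0, 0, 0.4, 0, 0, 0], [0, 0, 0.5, 0, 0, 0], [0, 0, 0.5, 0, 0, 0]]]}}

```text
time: 20.4
tool_pos: [580.9, -317.2, -11.3]
tcp_rot: [180.0, 0.0, 90.0]
ft_force: [0.1, -0.1, -0.1]
finger_gap: 36.0
grip_force: 50.3
```

{"method": "play_rows", "body": {"motion": [[[0, 0, 0.2, 0, 0, 0], [0, 0, 0.4, 0, 0, 0], [0, 0, 0.5, 0, 0, 0], [0, 0, 0.5, 0, 0, 0]]]}}

```text
time: 20.8
tool_pos: [580.8, -317.1, -16.5]
tcp_rot: [-180.0, -0.0, 90.0]
ft_force: [-0.9, -0.2, -0.8]
finger_gap: 36.7
grip_force: 50.5
```

{"method": "play_rows", "body": {"motion": [[[0, 0, 0.1, 0, 0, 0], [0, 0, 0.15, 0, 0, 0], [0, 0, 0.15, 0, 0, 0]]]}}

```text
time: 21.1
tool_pos: [580.9, -317.2, -16.6]
tcp_rot: [-180.0, 0.0, 90.0]
ft_force: [-4.8, 3.0, 9.4]
finger_gap: 36.2
grip_force: 51.3
```

Contact. I release and lift.

{"method": "play_rows", "body": {"motion": [[[0, 0, 0, 0, 0, 0], [0, 0, 0, 0, 0, 0], [0, 0, 0, 0, 0, 0], [0, 0, 0, 0, 0, 0]]], "jaw": 0.7}}

```text
time: 21.5
tool_pos: [580.8, -317.1, -18.1]
tcp_rot: [-180.0, -0.0, 90.0]
ft_force: [0.1, -1.1, -0.1]
finger_gap: 59.9
grip_force: 0.0
```

{"method": "play_rows", "body": {"motion": [[[0, 0, -3, 0, 0, 0], [0, 0, -7, 0, 0, 0], [0, 0, -11, 0, 0, 0], [0, 0, -15, 0, 0, 0], [0, 0, -15, 0, 0, 0]]]}}

```text
time: 22.0
tool_pos: [584.8, -319.7, 140.6]
tcp_rot: [179.4, 0.4, 90.0]
ft_force: [0.8, -0.6, 0.2]
finger_gap: 59.6
grip_force: 0.0
```

```bash
python3 - <<'E'
from h import *
s,R,p=pose();print(p,s["finger_gap"])
go(408,-335,140,90)
E
```

```text
[ 584.75743481 -319.6622612   140.61923749] 59.607007590724194
shift [ -1.54 -17.68  -0.11] turn [ 0.6  0.4 -0. ]
```

{"method": "play_rows", "body": {"motion": [[[-0.4, -4.4, 0, 0, 0, 0], [-0.8, -8.8, 0, 0, 0, 0], [-1.2, -13.2, 0, 0, 0, 0], [-1.5, -17.4, 0, 0, 0, 0], [-1.5, -17.4, 0, 0, 0, 0]]], "jaw": 1}}

```text
time: 22.5
tool_pos: [402.1, -331.7, 130.5]
tcp_rot: [-179.8, -0.1, 89.8]
ft_force: [0.5, -0.7, -0.3]
finger_gap: 85.1
grip_force: 0.0
```

{"method": "play_rows", "body": {"motion": [[[0, 0, 0, 0, 0, 0], [0, 0, 0, 0, 0, 0]]]}}

```text
time: 22.7
tool_pos: [407.7, -332.4, 132.4]
tcp_rot: [179.9, 0.0, 90.0]
ft_force: [0.8, 0.2, -0.0]
finger_gap: 85.4
grip_force: 0.0
```

```bash
python3 - <<'E'
from h import *
s,R,p=pose();print(p,s["tcp_rot"])
d=snap("wrist","pics/w10.png");a=d["pixels"]
for st,ce,m in comps(d,80,300,20000): print(st,ce.round(),cast(d,[ce],18).round())
cv2.imwrite("pics/w10c.png",cv2.resize(a[80:280,220:420,::-1],None,fx=3,fy=3,interpolation=cv2.INTER_CUBIC))
E
```

```text
[ 407.72964922 -332.35700584  132.3817486 ] [1.79943540e+02 3.10890214e-02 8.99945911e+01]
[ 141    0   81  135 2767] [182.  67.] [[ 283. -225.   18.]]
[ 313    3   69   68 3355] [349.  38.] [[ 433. -202.   18.]]
[ 293  162   50   49 1671] [318. 186.] [[ 406. -337.   18.]]
[613 358  27  42 449] [630. 382.] [[ 811. -603.   18.]]
```

View pics/w10c.png

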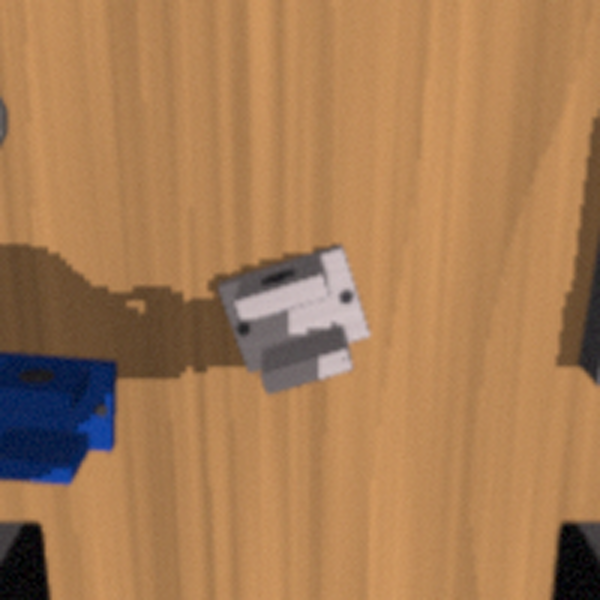

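The crop shows the short bracket: base corners at (218,283), (340,247), (368,338) and (245,370), with the ears running along its long side. The blue look-alike at (60,415) is well clear.

```bash
python3 - <<'E'
from h import *
d=snap("wrist")
q=np.array([(218,283),(340,247),(368,338),(245,370)])/3+[220,80]
W=cast(d,q,8);e=np.roll(W,-1,0)-W;print(W.round(),W.mean(0),np.linalg.norm(e,axis=1),np.degrees(np.arctan2(e[:,1],e[:,0])))
c=W.mean(0);go(c[0],c[1],120,16)
# tall from this & top
E
```

```text
[[ 379. -327.    8.]
 [ 422. -315.    8.]
 [ 432. -348.    8.]
 [ 388. -360.    8.]] [ 405.08718905 -337.40472638    8.        ] [44.39317561 34.65665987 45.84339621 33.57052365] [  16.73429635  -72.3703911  -164.63294994  105.20549953]
shift [-0.52 -0.29  1.22] turn [ 0. -0. 74.]
```

{"method": "play_rows", "body": {"motion": [[[-0.5, -0.3, 0, 0, 0, 8], [-0.5, -0.3, 0, 0, 0, 16], [-0.5, -0.3, 0, 0, 0, 24], [-0.5, -0.3, 0, 0, 0, 32], [-0.5, -0.3, 0, 0, 0, 40]]]}}

```text
time: 23.3
tool_pos: [404.9, -337.0, 132.0]
tcp_rot: [180.0, -0.0, 49.7]
ft_force: [-0.9, -0.4, -0.5]
finger_gap: 85.6
grip_force: 0.0
```

{"method": "play_rows", "body": {"motion": [[[0, 0, 0, 0, 0, 8], [0, 0, 0, 0, 0, 16], [0, 0, 0, 0, 0, 24], [0, 0, 0, 0, 0, 32], [0, 0, 0, 0, 0, 34]]]}}

```text
time: 23.8
tool_pos: [404.9, -337.0, 132.0]
tcp_rot: [-180.0, -0.0, 15.8]
ft_force: [0.2, 0.0, -0.3]
finger_gap: 85.3
grip_force: 0.0
```

{"method": "play_rows", "body": {"motion": [[[0, 0, 0, 0, 0, 0], [0, 0, 0, 0, 0, 0]]]}}

```text
time: 24.0
tool_pos: [404.5, -337.0, 132.0]
tcp_rot: [-180.0, 0.0, 16.1]
ft_force: [-0.9, 0.4, 0.7]
finger_gap: 85.4
grip_force: 0.0
```

```bash
python3 - <<'E'
from h import *
s,R,p=pose();print(p,s["tcp_rot"]);go(405.1,-337.4,-15,16)
E
```

```text
[ 404.47723411 -336.99422071  132.02908771] [-1.79994422e+02  8.28382636e-04  1.61227341e+01]
shift [ 0.05  0.06 14.7 ] turn [-0.   0.   0.1]
```

{"method": "play_rows", "body": {"motion": [[[0, 0, 3.5, 0, 0, 0], [0, 0, 7, 0, 0, 0], [0, 0, 10, 0, 0, 0], [0, 0, 12, 0, 0, 0], [0, 0, 12, 0, 0, 0]]]}}

```text
time: 24.5
tool_pos: [401.8, -334.8, 8.5]
tcp_rot: [-179.7, 0.2, 16.1]
ft_force: [-0.9, 1.1, -0.7]
finger_gap: 85.8
grip_force: 0.0
```

{"method": "play_rows", "body": {"motion": [[[0, 0, 0.8, 0, 0, 0], [0, 0, 1.6, 0, 0, 0], [0, 0, 2.7, 0, 0, 0], [0, 0, 2.7, 0, 0, 0]]]}}

```text
time: 24.9
tool_pos: [403.2, -336.5, -16.1]
tcp_rot: [-179.9, 0.0, 16.0]
ft_force: [-0.4, 0.8, -1.2]
finger_gap: 85.5
grip_force: 0.0
```

{"method": "play_rows", "body": {"motion": [[[0, 0, 0, 0, 0, 0], [0, 0, 0, 0, 0, 0], [0, 0, 0, 0, 0, 0], [0, 0, 0, 0, 0, 0], [0, 0, 0, 0, 0, 0]]], "jaw": 0}}

```text
time: 25.4
tool_pos: [404.4, -337.7, -14.1]
tcp_rot: [179.9, -0.0, 16.0]
ft_force: [-1.5, 0.5, 4.7]
finger_gap: 32.8
grip_force: 50.5
```

{"method": "play_rows", "body": {"motion": [[[0, 0, -3, 0, 0, 0], [0, 0, -6, 0, 0, 0], [0, 0, -9, 0, 0, 0], [0, 0, -12, 0, 0, 0], [0, 0, -12, 0, 0, 0]]]}}

```text
time: 25.9
tool_pos: [406.2, -339.5, 110.3]
tcp_rot: [179.6, -0.2, 16.0]
ft_force: [1.7, -0.2, -0.7]
finger_gap: 32.8
grip_force: 49.9
```

{"method": "play_rows", "body": {"motion": [[[3.2, -2.6, 0, 0, 0, -8], [6.4, -5.2, 0, 0, 0, -16], [9.6, -7.8, 0, 0, 0, -24], [12.8, -10.4, 0, 0, 0, -32], [16, -13, 0, 0, 0, -40]]]}}

```text
time: 26.4
tool_pos: [522.0, -166.4, 104.0]
tcp_rot: [-179.9, 0.0, 56.3]
ft_force: [0.1, -0.9, -0.7]
finger_gap: 32.7
grip_force: 49.8
```

```bash
python3 - <<'E'
from h import *
s,R,p=pose();print(p,s["tcp_rot"],s["finger_gap"]);go(618,-30,90,90)
E
```

```text
[ 521.97758185 -166.39437366  104.00797986] [-1.79929154e+02  1.49128175e-02  5.63049741e+01] 32.74603925046891
shift [16.68  0.42  1.4 ] turn [ -0.1  -0.  -33.7]
```

{"method": "play_rows", "body": {"motion": [[[4, 0.1, 0, 0, 0, -8], [8, 0.2, 0, 0, 0, -16], [12, 0.3, 0, 0, 0, -24], [16.5, 0.4, 0, 0, 0, -32], [16.5, 0.4, 0, 0, 0, -34]]]}}

```text
time: 26.9
tool_pos: [619.0, -28.6, 103.7]
tcp_rot: [-180.0, -0.1, 90.5]
ft_force: [-0.3, -0.4, -0.7]
finger_gap: 32.9
grip_force: 50.0
```

{"method": "play_rows", "body": {"motion": [[[0, 0, 0, 0, 0, 0], [0, 0, 0, 0, 0, 0]]]}}

```text
time: 27.1
tool_pos: [616.6, -33.8, 104.0]
tcp_rot: [-179.9, 0.0, 89.9]
ft_force: [0.4, 0.3, -0.7]
finger_gap: 33.3
grip_force: 50.0
```

```bash
python3 - <<'E'
from h import *
s,R,p=pose();print(p,s["tcp_rot"],s["finger_gap"]);go(618,-30,-11,90)
d=snap("wrist","pics/w11.png")
c=np.array([[618,8,22]])+np.array([[-65,-83,0],[-65,83,0],[65,-83,0],[65,83,0]]);print(proj(d,c).round())
for st,ce,m in comps(d,80,300,60000): print(st,ce.round(),cast(d,[ce],15).round())
E
```

```text
[616.63683482 -33.77871127 103.97586893] [-1.79898863e+02  4.72166428e-03  8.99045238e+01] 33.30836940559722
shift [ 0.38  0.16 11.5 ] turn [-0.1  0.  -0.1]
[[255. 232.]
 [239.  39.]
 [390. 232.]
 [405.  38.]]
[ 117  210   76   68 2963] [154. 243.] [[450. -91.  15.]]
[   0  293   71   93 1819] [ 33. 345.] [[ 291. -219.   15.]]
```

{"method": "play_rows", "body": {"motion": [[[0.3, 0.1, 3, 0, 0, 0], [0.3, 0.1, 6, 0, 0, 0], [0.3, 0.1, 9, 0, 0, 0], [0.3, 0.1, 10.5, 0, 0, 0], [0.3, 0.1, 10.5, 0, 0, 0]]]}}

```text
time: 27.65
tool_pos: [615.7, -31.0, -2.8]
tcp_rot: [-179.7, -0.0, 89.9]
ft_force: [-0.5, -0.4, -1.0]
finger_gap: 32.9
grip_force: 50.0
```

{"method": "play_rows", "body": {"motion": [[[0, 0, 0, 0, 0, 0], [0, 0, 0.2, 0, 0, 0], [0, 0, 0.4, 0, 0, 0], [0, 0, 0.6, 0, 0, 0], [0, 0, 0.6, 0, 0, 0]]]}}

```text
time: 28.15
tool_pos: [618.6, -30.5, -5.7]
tcp_rot: [180.0, 0.0, 90.0]
ft_force: [-0.2, -0.8, -0.6]
finger_gap: 32.4
grip_force: 50.0
```

{"method": "play_rows", "body": {"motion": [[[0, 0, 0.2, 0, 0, 0], [0, 0, 0.4, 0, 0, 0], [0, 0, 0.5, 0, 0, 0], [0, 0, 0.5, 0, 0, 0]]]}}

```text
time: 28.55
tool_pos: [618.4, -30.5, -11.0]
tcp_rot: [-180.0, -0.0, 90.0]
ft_force: [-0.5, 0.8, -1.7]
finger_gap: 32.9
grip_force: 50.0
```

{"method": "play_rows", "body": {"motion": [[[0, 0, 0.1, 0, 0, 0], [0, 0, 0.1, 0, 0, 0], [0, 0, 0.1, 0, 0, 0]]]}}

```text
time: 28.85
tool_pos: [618.6, -30.5, -11.1]
tcp_rot: [180.0, 0.0, 90.0]
ft_force: [-3.7, 0.4, 7.0]
finger_gap: 32.8
grip_force: 50.8
```

Contact. I release, lift, and head for the tall bracket near (457, -83).

{"method": "play_rows", "body": {"motion": [[[0, 0, 0, 0, 0, 0], [0, 0, 0, 0, 0, 0], [0, 0, 0, 0, 0, 0], [0, 0, 0, 0, 0, 0]]], "jaw": 0.7}}

```text
time: 29.25
tool_pos: [618.4, -30.5, -12.0]
tcp_rot: [-180.0, 0.0, 90.0]
ft_force: [0.0, 0.1, 0.3]
finger_gap: 60.1
grip_force: 0.0
```

{"method": "play_rows", "body": {"motion": [[[0, 0, -3, 0, 0, 0], [0, 0, -7, 0, 0, 0], [0, 0, -11, 0, 0, 0], [0, 0, -15, 0, 0, 0], [0, 0, -15, 0, 0, 0]]]}}

```text
time: 29.75
tool_pos: [623.0, -31.1, 146.2]
tcp_rot: [179.3, 0.1, 90.0]
ft_force: [1.2, 0.3, -0.3]
finger_gap: 59.9
grip_force: 0.0
```

{"method": "play_rows", "body": {"motion": [[[-1, -4, 0, 0, 0, 0], [-2.5, -8, 0, 0, 0, 0], [-4, -12, 0, 0, 0, 0], [-5.3, -16.2, 0, 0, 0, 0], [-5.3, -16.2, 0, 0, 0, 0]]], "jaw": 1}}

```text
time: 30.25
tool_pos: [451.2, -84.0, 136.0]
tcp_rot: [-179.7, -0.0, 89.9]
ft_force: [1.5, 0.5, 0.3]
finger_gap: 85.4
grip_force: 0.0
```

{"method": "play_rows", "body": {"motion": [[[0, 0, 0, 0, 0, 0], [0, 0, 0, 0, 0, 0]]]}}

```text
time: 30.45
tool_pos: [457.6, -83.5, 138.6]
tcp_rot: [179.9, 0.0, 90.0]
ft_force: [1.0, 1.0, 0.7]
finger_gap: 85.6
grip_force: 0.0
```

```bash
python3 - <<'E'
from h import *
s,R,p=pose();print(p,s["tcp_rot"])
d=snap("wrist");a=d["pixels"]
for st,ce,m in comps(d,80,300,20000): print(st,ce.round(),cast(d,[ce],18).round())
w=cv2.resize(a[80:280,220:420,::-1],None,fx=3,fy=3,interpolation=cv2.INTER_CUBIC)
t=a[0:400,440:640,::-1]
cv2.imwrite("pics/w12c.png",np.hstack([w,cv2.copyMakeBorder(t,0,200,0,0,cv2.BORDER_CONSTANT)]))
E
```

```text
[457.60875459 -83.54535652 138.62505909] [1.79907419e+02 1.36710850e-02 8.99874317e+01]
[149   0  13  74 566] [155.  36.] [[310.  49.  18.]]
[ 294  155   52   56 1769] [318. 182.] [[455. -86.  18.]]
[460 217  33  28 598] [476. 230.] [[ 630. -142.   18.]]
[ 270  259   50   52 1434] [295. 290.] [[ 428. -219.   18.]]
```

View pics/w12c.png

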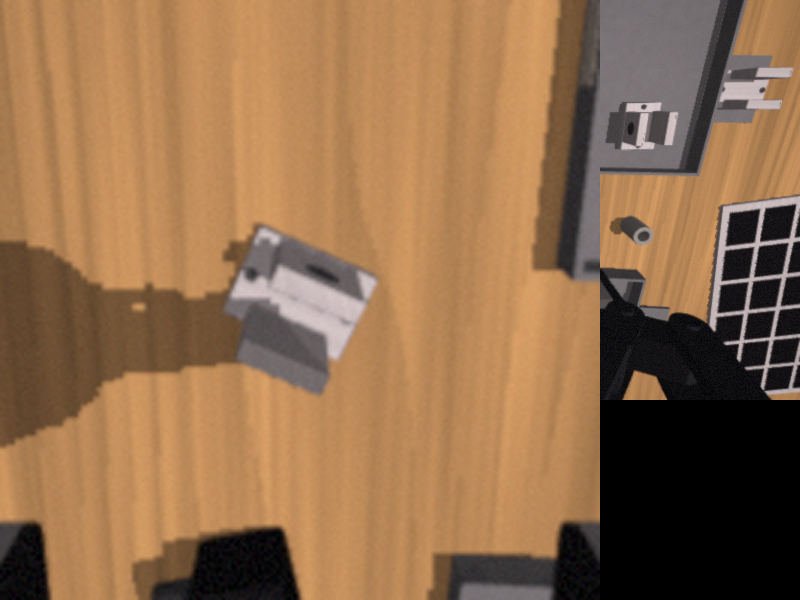

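The crop shows the tall bracket with visible base corners at (260,225), (377,280), (338,358) and (225,312). On the right, the short bracket stands upright inside its tray at (640,128).

```bash
python3 - <<'E'
from h import *
d=snap("wrist")
q=np.array([(260,225),(377,280),(338,358),(225,312)])/3+[220,80]
W=cast(d,q,8);e=np.roll(W,-1,0)-W;print(W.round(),W.mean(0),np.linalg.norm(e,axis=1),np.degrees(np.arctan2(e[:,1],e[:,0])))
print((W[0]+W[2])/2,(W[1]+W[3])/2)
a=np.radians(-25);x=np.array([np.cos(a),np.sin(a),0]);y=np.array([-x[1],x[0],0])
print(W[:2].mean(0)-17*y)
c=W[:2].mean(0)-17*y;print(proj(d,[c+sx*15*x+sy*17*y+[0,0,44] for sx in(-1,1) for sy in(-1,1)])*3-[660,240])
E
```

```text
[[ 444.  -59.    8.]
 [ 485.  -79.    8.]
 [ 472. -109.    8.]
 [ 430.  -91.    8.]] [457.65506733 -84.52215662   8.        ] [45.95331451 32.41971255 44.6838316  34.24449109] [ -25.51823041 -114.64185177  156.76629808   67.49624922]
[457.55247704 -83.97975187   8.        ] [457.75765763 -85.06456136   8.        ]
[457.12658242 -84.65333051   8.        ]
[[232.95973166 359.34217085]
 [277.77542602 263.55204235]
 [319.00156647 396.71649998]
 [366.26266628 303.72731751]]
```

{"method": "play_rows", "body": {"motion": [[[-0.1, 0, 0, 0, 0, -8], [-0.1, 0, 0, 0, 0, -16], [-0.1, 0, 0, 0, 0, -24], [-0.1, 0, 0, 0, 0, -32], [-0.1, 0, 0, 0, 0, -40]]]}}

```text
time: 31.05
tool_pos: [457.4, -84.2, 138.1]
tcp_rot: [-180.0, -0.0, 130.4]
ft_force: [-0.7, 0.5, 0.1]
finger_gap: 85.4
grip_force: 0.0
```

{"method": "play_rows", "body": {"motion": [[[0, 0, 0, 0, 0, -8], [0, 0, 0, 0, 0, -16], [0, 0, 0, 0, 0, -24], [0, 0, 0, 0, 0, -25], [0, 0, 0, 0, 0, -25]]]}}

```text
time: 31.55
tool_pos: [457.0, -84.3, 138.0]
tcp_rot: [180.0, -0.0, 154.8]
ft_force: [0.6, -0.5, 1.0]
finger_gap: 85.4
grip_force: 0.0
```

```bash
python3 - <<'E'
from h import *
s,R,p=pose();print(p,s["tcp_rot"]);go(457.4,-84.5,-8,155)
E
```

```text
[457.00713487 -84.28967957 138.03614487] [ 1.79998700e+02 -1.34229429e-02  1.54847064e+02]
shift [-0.05 -0.   14.6 ] turn [ 0.  -0.  -0.2]
```

{"method": "play_rows", "body": {"motion": [[[0, 0, 3.5, 0, 0, 0], [0, 0, 7, 0, 0, 0], [0, 0, 10, 0, 0, 0], [0, 0, 12, 0, 0, 0], [0, 0, 12, 0, 0, 0]]]}}

```text
time: 32.05
tool_pos: [453.7, -83.5, 14.8]
tcp_rot: [-179.9, -0.4, 154.8]
ft_force: [-1.1, -0.1, -0.4]
finger_gap: 85.6
grip_force: 0.0
```

{"method": "play_rows", "body": {"motion": [[[0, 0, 0.8, 0, 0, 0], [0, 0, 1.6, 0, 0, 0], [0, 0, 2.5, 0, 0, 0], [0, 0, 2.5, 0, 0, 0]]]}}

```text
time: 32.45
tool_pos: [455.9, -84.3, -7.8]
tcp_rot: [-180.0, -0.1, 155.0]
ft_force: [0.4, 0.2, 0.6]
finger_gap: 85.3
grip_force: 0.0
```

{"method": "play_rows", "body": {"motion": [[[0, 0, 0, 0, 0, 0], [0, 0, 0, 0, 0, 0], [0, 0, 0, 0, 0, 0], [0, 0, 0, 0, 0, 0], [0, 0, 0, 0, 0, 0]]], "jaw": 0}}

```text
time: 32.95
tool_pos: [457.1, -84.7, -6.3]
tcp_rot: [180.0, 0.1, 155.0]
ft_force: [-0.3, 0.2, 4.0]
finger_gap: 33.0
grip_force: 50.4
```

{"method": "play_rows", "body": {"motion": [[[0, 0, -3, 0, 0, 0], [0, 0, -6, 0, 0, 0], [0, 0, -9, 0, 0, 0], [0, 0, -11, 0, 0, 0], [0, 0, -11, 0, 0, 0]]]}}

```text
time: 33.45
tool_pos: [458.8, -85.2, 106.4]
tcp_rot: [180.0, 0.3, 155.0]
ft_force: [0.6, -0.9, -0.8]
finger_gap: 33.1
grip_force: 50.1
```

```bash
python3 - <<'E'
from h import *
s,R,p=pose();print(p,s["tcp_rot"]);go(619,47,105,90)
E
```

```text
[458.77790338 -85.18714664 106.40797987] [179.95036109   0.33546817 154.98980334]
shift [-8.93 18.75  0.21] turn [ 0.2  0.3 65. ]
```

{"method": "play_rows", "body": {"motion": [[[-1.8, 3.7, 0, 0, 0, 8], [-3.6, 7.4, 0, 0, 0, 16], [-5.4, 11.1, 0, 0, 0, 24], [-7.2, 14.8, 0, 0, 0, 32], [-8.8, 18.7, 0, 0, 0, 40]]]}}

```text
time: 33.95
tool_pos: [615.4, 48.7, 100.7]
tcp_rot: [-179.9, -0.0, 114.6]
ft_force: [-0.2, 0.3, -0.5]
finger_gap: 33.2
grip_force: 50.2
```

{"method": "play_rows", "body": {"motion": [[[0, 0, 0, 0, 0, 8], [0, 0, 0, 0, 0, 16], [0, 0, 0, 0, 0, 25], [0, 0, 0, 0, 0, 25], [0, 0, 0, 0, 0, 25]]]}}

```text
time: 34.45
tool_pos: [614.4, 47.7, 101.6]
tcp_rot: [-179.9, 0.0, 90.2]
ft_force: [0.2, -0.8, -0.8]
finger_gap: 33.4
grip_force: 50.5
```

```bash
python3 - <<'E'
from h import *
s,R,p=pose();print(p,s["tcp_rot"],s["finger_gap"]);go(619,47,-4,90)
E
```

```text
[614.43513955  47.69833695 101.5692621 ] [-1.79883887e+02  9.28161240e-04  9.02198165e+01] 33.42704871934202
shift [-0.07  0.48 10.56] turn [-0.1  0.   0.2]
```

{"method": "play_rows", "body": {"motion": [[[0, 0.3, 3, 0, 0, 0], [0, 0.3, 6, 0, 0, 0], [0, 0.3, 8.5, 0, 0, 0], [0, 0.3, 9.8, 0, 0, 0], [0, 0.3, 9.8, 0, 0, 0]]]}}

```text
time: 34.95
tool_pos: [615.9, 47.6, 2.3]
tcp_rot: [-179.7, -0.0, 90.1]
ft_force: [-1.2, 0.7, -2.0]
finger_gap: 33.1
grip_force: 50.5
```

{"method": "play_rows", "body": {"motion": [[[0, 0, 0, 0, 0, 0], [0, 0, 0.2, 0, 0, 0], [0, 0, 0.4, 0, 0, 0], [0, 0, 0.5, 0, 0, 0], [0, 0, 0.5, 0, 0, 0]]]}}

```text
time: 35.45
tool_pos: [618.4, 47.7, 0.4]
tcp_rot: [180.0, 0.0, 90.0]
ft_force: [0.3, -0.4, -1.9]
finger_gap: 33.6
grip_force: 50.5
```

{"method": "play_rows", "body": {"motion": [[[0, 0, 0.2, 0, 0, 0], [0, 0, 0.35, 0, 0, 0], [0, 0, 0.35, 0, 0, 0], [0, 0, 0.35, 0, 0, 0]]]}}

```text
time: 35.85
tool_pos: [618.4, 47.8, -3.2]
tcp_rot: [180.0, 0.0, 90.0]
ft_force: [-0.5, 0.0, 1.5]
finger_gap: 33.1
grip_force: 50.7
```

{"method": "play_rows", "body": {"motion": [[[0, 0, 0.1, 0, 0, 0], [0, 0, 0.1, 0, 0, 0], [0, 0, 0.1, 0, 0, 0]]]}}

```text
time: 36.15
tool_pos: [618.5, 47.8, -3.3]
tcp_rot: [180.0, 0.0, 90.0]
ft_force: [-4.0, 0.7, 9.2]
finger_gap: 33.1
grip_force: 51.7
```

Contact. I release, lift clear and take a final look.

{"method": "play_rows", "body": {"motion": [[[0, 0, 0, 0, 0, 0], [0, 0, 0, 0, 0, 0], [0, 0, 0, 0, 0, 0], [0, 0, 0, 0, 0, 0]]], "jaw": 0.7}}

```text
time: 36.55
tool_pos: [618.1, 47.7, -4.7]
tcp_rot: [-180.0, 0.0, 90.0]
ft_force: [0.7, -1.1, 0.1]
finger_gap: 59.9
grip_force: 0.0
```

{"method": "play_rows", "body": {"motion": [[[0, 0, -3, 0, 0, 0], [0, 0, -7, 0, 0, 0], [0, 0, -11, 0, 0, 0], [0, 0, -15, 0, 0, 0], [0, 0, -18, 0, 0, 0]]]}}

```text
time: 37.05
tool_pos: [619.1, 47.7, 178.8]
tcp_rot: [179.8, 0.0, 90.0]
ft_force: [1.0, 0.7, -0.3]
finger_gap: 59.8
grip_force: 0.0
```

{"method": "play_rows", "body": {"motion": [[[0, -5, 0, 0, 0, 0], [0, -10, 0, 0, 0, 0], [0, -15, 0, 0, 0, 0], [0, -20, 0, 0, 0, 0], [0, -20, 0, 0, 0, 0]]]}}

```text
time: 37.55
tool_pos: [412.1, 48.1, 173.9]
tcp_rot: [-179.8, -0.0, 90.0]
ft_force: [0.6, 0.4, -0.3]
finger_gap: 59.6
grip_force: 0.0
```

```bash
python3 - <<'E'
from h import *
t=snap("top")
a=t["pixels"][100:260,150:470,::-1]
s=snap("side")["pixels"][100:350,280:440,::-1]
A=cv2.resize(a,None,fx=1.5,fy=1.5,interpolation=cv2.INTER_CUBIC);S=cv2.resize(s,None,fx=2,fy=2,interpolation=cv2.INTER_CUBIC)
A=cv2.copyMakeBorder(A,0,S.shape[0]-A.shape[0],0,0,cv2.BORDER_CONSTANT)
cv2.imwrite("pics/end.png",np.hstack([A,S]));print(A.shape,S.shape)
E
```

```text
(500, 480, 3) (500, 320, 3)
```

View pics/end.png

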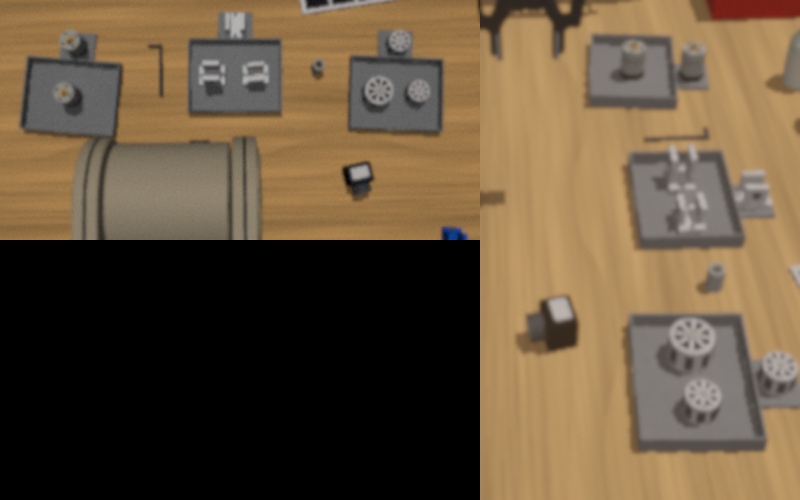

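All five parts stand upright in their trays: the motor at (65,93), the brackets at (210,73) and (256,73), and the wheels at (379,90) and (419,91). The camera head at (357,175) hasn't moved. I'm handing in.

```bash
python3 -c "
from bench import job
print(job.hand_in())"
```

```text
the job is handed in; nothing more can be done
None
```

The job is handed in: in the final pictures all five parts stand upright in the trays of their kind and the camera head is where it started, but the hand-in call returned no verdict.

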